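Hand over the in-use status flag

TASK

Work moves on from the glass beaker to the white jar with the wide screw cap. With the fingertips only, first flip the beaker stand's hinged status flag from right to left over its pivot so that its two-bar face shows, and then flip the jar stand's flag from left to right so that its ring face shows; each must end lying fully down on its other side. Push gently and steadily without flinging a flag, pinch or lift nothing, and leave the beaker, the jar and the things lying about where they are.

Things in the scene. Friction and masses are not known exactly. Their poses are not given: they have to be found in the camera images.
- station_beaker: fixed grey stand with the beaker. Origin on the worktop below the pivot's middle; x along the pivot towards the beaker (at x=110 mm), away from the robot within 0.3 rad; y left, z up. Pivot 70 mm up, between cheeks 66 mm apart over all in x, 80 mm high, 20 mm wide. Plate 8 mm thick, x -34 to 155, y -43 to 43 mm. Rest posts reach 35 mm from the pivot in y: nothing is below the flag beyond 43 mm
- flag_beaker (a joint): flag on the beaker's stand, rad. 0: lies flat to the RIGHT (-y of stand), ring face up (in use); 1.57: upright; 3.14: flat to the LEFT (+y), two-bar face up (free). Hard stops at both. Light, damped hinge: under 1 N at the edge. Over 0.3 rad past upright it sinks down by itself in about 2 s; nearer upright it may stay, short of that it falls back. Starts at 0 (lying right).
- flag_beaker_edge (a point): centre of this flag's rounded free edge (bead 8 mm thick, 46 mm long along the pivot), 68 mm from the pivot; moves with the flag: a white plate 46 mm wide, 5 mm thick, reaching 72 mm from the pivot, raised dark ring on one face, two dark bars on the other. A fingertip leaning about 30 degrees can go under the edge and push it up and over
- station_jar: fixed grey stand with the jar. Origin on the worktop below the pivot's middle; x along the pivot towards the jar (at x=110 mm), away from the robot within 0.3 rad; y left, z up. Pivot 70 mm up, between cheeks 66 mm apart over all in x, 80 mm high, 20 mm wide. Plate 8 mm thick, x -34 to 155, y -43 to 43 mm. Rest posts reach 35 mm from the pivot in y: nothing is below the flag beyond 43 mm
- flag_jar (a joint): flag on the jar's stand, rad. 0: lies flat to the RIGHT (-y of stand), ring face up (in use); 1.57: upright; 3.14: flat to the LEFT (+y), two-bar face up (free). Hard stops at both. Light, damped hinge: under 1 N at the edge. Over 0.3 rad past upright it sinks down by itself in about 2 s; nearer upright it may stay, short of that it falls back. Starts at 3.14 (lying left).
- flag_jar_edge (a point): centre of this flag's rounded free edge (bead 8 mm thick, 46 mm long along the pivot), 68 mm from the pivot; moves with the flag: a white plate 46 mm wide, 5 mm thick, reaching 72 mm from the pivot, raised dark ring on one face, two dark bars on the other. A fingertip leaning about 30 degrees can go under the edge and push it up and over
- beaker_mid (a point): centre (half-way up) of the small clear glass beaker, 55 mm wide, 66 mm tall, loose on its stand's plate
- jar_mid (a point): centre (half-way up) of the white jar with a wide screw cap, 57 mm wide, 92 mm tall, loose on its stand's plate
- amber_mid (a point): bystander: centre (half-way up) of a small brown bottle, 48 mm wide, 103 mm tall, standing loose behind and between the stands. Steel rods of the fixed lattice run across the bench at x = 0.64 m, 0.34 and 0.52 m above the top: keep the arm on the near side of them
- pen: bystander: loose marker pen, 134 mm long, 17 mm thick, lying loose between the stands; origin at the middle of its underside

How it is judged:
On the way, in this order (a step that is already met when the one before it is completed fails the run):
1. the beaker's flag lies fully down on the left, while the jar's has not left its place (value of joint flag_beaker above 3.04159 rad and value of joint flag_jar above 2.84159 rad), for 0.2 s.
2. the jar's flag lies fully down on the right (value of joint flag_jar below 0.1 rad), for 0.2 s.
At the end, for the whole second after the job is handed in: The beaker's flag lies on the left and the jar's on the right, each within 0.1 rad of its stop and at rest, and beaker, jar, brown bottle and pen are within 25 mm of where they started (value of joint flag_beaker above 3.04159 rad and value of joint flag_jar below 0.1 rad and velocity of joint flag_beaker between -0.1 and 0.1 rad/s and velocity of joint flag_jar between -0.1 and 0.1 rad/s and distance of each of beaker_mid, jar_mid, amber_mid, pen from where it was at the start of the episode below 0.025 m); the robot touches nothing.
It fails at once if a beaker, jar, brown bottle or pen was shoved or lifted more than 25 mm (distance of any of beaker_mid, jar_mid, amber_mid, pen from where it was at the start of the episode above 0.025 m).
It fails at once if the beaker or the jar was tipped over by more than 0.5 rad (angle between any of beaker_mid, jar_mid's own z axis and vertical above 0.5 rad).
It fails at once if a stand or its flag was pinched or pushed with more than 20 N (contact force between the fingers and station_beaker above 20 N or contact force between the fingers and station_jar above 20 N).
It fails at once if a flag was flung over (faster than 6 rad/s) (velocity of joint any of flag_beaker, flag_jar above 6 rad/s or velocity of joint any of flag_beaker, flag_jar below -6 rad/s).
It also fails if it takes over 64 s, if anything falls off the work surface, if the arm or the gripper's body presses on something with over 40 N, if the wrist force passes 120 N, or if a joint passes its speed limit or range.

ROBOT

A 7-joint arm with a two-finger parallel gripper is mounted at the origin on a cart in front of the work surface, level with it; the furniture and walls round the work are solid. World frame = base frame: x ahead of the robot, y to its left, z up, the work surface at z = 0. Lengths are in m, angles in rad, forces in N, time in s.
With the tool pointing down it reaches from about 0.425 to 1.025 m from the base axis. Payload 9.4 kg.
Tool frame: the origin (TCP) lies at the very end of the fingers, on their centre line; the grasp point (between the pads) lies ctrl.grip_point_offset behind it (ctrl.grip_point_offset is the distance from the TCP to the grasp point, in m); z points along the fingers, y is the line along which they close (so a half turn about z gives the same grasp; the last joint's range is limited). The gripper opens to 85 mm and grips with 20 to 120 N. Pads are 22 mm wide; open, the fingers measure 114 mm over their backs; the gripper's body (76 mm by 85 mm) begins 54 mm behind the grasp point. The pads swing forward as they close: fully open they stand 13 mm farther back than shut.
Start: joints at [1.051, 0.599, -0.003, 1.599, 0.002, 0.943, -0.08], TCP at [0.311, -0.655, 0.231] pointing down, gripper open.
Joint ranges: [-2.57, 2.57], [-0.35, 1.97], [-1.29, 1.29], [0.11, 2.56], [-1.05, 4.19], [0.11, 1.86], [-2.63, 2.63]. Speed limits (rad/s): [2.22, 2.22, 3.01, 3.01, 3.14, 3.14, 3.14].

INTERFACE

Orientations are given as a rotation vector (axis times angle).
In Python, from bench import ctrl gives the robot as it stands.
- The arm moves only by the tool send_rows, never from a script. Its arguments are lists of equal length, an entry for each row: "dr": the turn, a rotation vector about the tool's x, y, z in degrees, a list of three; "offset": the shift along the tool's x, y, z in m, a list of three; "hand": the finger opening in m, from 0 to 0.0854. In form: {"dr": [[wx, wy, wz], ...], "offset": [[dx, dy, dz], ...], "hand": [hand, ...]}. A call has exactly 5 rows; each row shifts and turns the commanded pose from where the row before left it, along the tool's axes as they then stand; what a row does not reach is not made up. A row lasts 1/10 s, in which the tool goes at most 50 mm and 8.59 degrees, less where a joint would pass 70% of its speed; a pose out of reach is approached as far as the arm can. A call is refused whole if a number of a shift passes 0.05 or a number of a turn 8.59, either way. A call with a gripper value outside its range is refused whole. The fingers move at their own pace and stop on an object; the grip force is fixed at half the most. Time passes only in rows, so rows that do not move let the fingers close, or fill a call up. It gives the time, the measured TCP pose, the force, the opening and the grip force at its end, in the units of the state.
- ctrl.read_state(): the state, without advancing time (a new reading comes with each control period).
- ctrl.grab_frame(name): name is "scene" or "top" or "wrist"; returns the picture (420x560x3 uint8, red, green, blue); there is no depth.
- ctrl.camera_info(name): a dict with "fx", "fy", "cx", "cy" (pixels), "D" ([k1, k2, p1, p2, k3] as OpenCV has them; the pictures are not rectified), "camera_from_world" (4x4, takes a point from world to camera coordinates). Camera axes: x right, y up, looking along -z (the intrinsics and any distortion apply to the point x, -y, -z); pixel columns grow to the right and rows downward; lengths in m; the calibration is good to about 2 mm. A picture is of the moment at which its call begins: read the wrist's pose just before it. camera_info takes no time and is no camera call; for the wrist camera it gives the pose at the moment of the call.
- ctrl.hand_in(): hands the job in; it is judged then, once.
Trained networks look in the newest picture that a camera, given by its name, has taken for a name from the list of things; names that differ only in an ending like _2 or _b are one class to them, and where a whole thing is asked for, a point or a joint stands for the part that bears it (a point fixed in the world has none). Each returns a list of dicts, best first, with "confidence" (0 to 1); they miss things now and then, are a little off and sometimes report something else, mostly with a low value. They report only what shows in the picture. A call takes as long as a camera call.
- ctrl.trace(camera, thing): "mask" (420x560 bool, what is visible of it) and "extent" ([centre column, centre row, width, height] in pixels, round what is visible of it).
The state is a dict: "time": time; "joints": joint angles; "joint_velocities": joint speeds; "tau": joint torques, N m; "tcp_pos": TCP position; "tool_rot": TCP orientation; "force": force on the tool from outside, world axes, zero at the start; "moment": the same for the moment, N m; "grip_width": opening from 0.0 (shut) to 1.0 (fully open); "grasp_force": force on a finger pad.
Only numpy, scipy, OpenCV 4.12 (cv2) and the standard library are available. Lean on these libraries where they do the work, as an engineer would, in place of code of your own. Each camera call takes 0.05 s, during which the arm holds its last target. There are 200 camera calls.

## Working session

There is one attempt and no reset: what is moved stays moved. The work goes in short steps, Python scripts to look and compute and a tool call to move; the robot and the scene stay as the last step left them, time stands still between calls to the robot, and variables do not carry over. Pictures are saved under pics/ and viewed, at most 10 in all, crops included, and the job is handed in when it is done.

Besides the shell and the picture viewer there is one more tool, called as name(argument=value, ...), one argument or row to a line, values as JSON. send_rows: Moves the arm, as the interface text tells. Its arguments: {"type":"object","properties":{"dr":{"type":"array","items":{"type":"array","items":{"type":"number"}}},"offset":{"type":"array","items":{"type":"array","items":{"type":"number"}}},"hand":{"type":"array","items":{"type":"number"}}},"required":["dr","offset","hand"]}

```bash
mkdir -p pics; ls
python3 - <<'E'
from bench import ctrl
import cv2,numpy as np
print(ctrl.read_state())
for n in ("scene","top"):
    im=ctrl.grab_frame(n); cv2.imwrite(f"pics/{n}0.png",im[:,:,::-1])
    c=ctrl.camera_info(n); print(n,c)
    for t in ["station_beaker","station_jar","flag_beaker","flag_jar","beaker_mid","jar_mid","amber_mid","pen"]:
        for d in ctrl.trace(n,t)[:2]: print(t,round(d["confidence"],2),np.round(d["extent"],1))
print(ctrl.grip_point_offset)
E
```

```text
pics
{'time': 0.0, 'joints': array([ 1.05131911,  0.60015894, -0.00251156,  1.60014667,  0.00180904,
        0.94290087, -0.07978894]), 'joint_velocities': array([ 9.63152294e-05,  6.23828865e-04, -9.07232162e-04, -9.51310678e-04,
        4.39263855e-04,  2.46671828e-05, -2.99859932e-03]), 'tau': array([ 2.22772302e-03, -7.76455235e+01,  1.56494614e+00, -2.58013272e+01,
        1.22121535e-02,  9.02052037e-03,  2.18047703e-06]), 'tcp_pos': array([ 0.31038368, -0.65466548,  0.230387  ]), 'tool_rot': array([-3.06341155e+00, -6.89584748e-01,  8.16358741e-04]), 'force': array([-0.09353339, -0.21567677, -1.10304222]), 'moment': array([ 0.00470745, -0.02437155,  0.03844443]), 'grasp_force': 0.0, 'grip_width': 0.9956847966505091}
scene {'fx': 453.0257156986364, 'fy': 453.0257156986364, 'cx': 276.8449078291445, 'cy': 216.13870614717536, 'D': array([-0.01961088,  0.        ,  0.        ,  0.        ,  0.        ]), 'camera_from_world': array([[-0.80662209, -0.5910247 ,  0.00711377,  0.33782852],
       [ 0.42873449, -0.57676107,  0.69536567, -0.35858235],
       [-0.40687533,  0.56394723,  0.
[... 670 characters left out ...]
array([[-0.02251632, -0.99974386, -0.00228807, -0.15807275],
       [ 0.97285627, -0.02243788,  0.23031982, -0.56629908],
       [-0.23031216,  0.00295999,  0.9731123 , -0.79927239],
       [ 0.        ,  0.        ,  0.        ,  1.        ]])}
station_beaker 0.97 [199.9 226.2  55.1  81.6]
station_beaker 0.38 [267.3 278.3  56.8  18.8]
station_jar 0.71 [315.9 231.1  59.5  77.5]
flag_beaker 0.57 [204.3 246.2  40.3  27.2]
flag_jar 0.98 [307.7 250.5  38.6  32. ]
flag_jar 0.4 [267.2 280.5  58.   21.3]
beaker_mid 0.69 [188.6 197.6  22.8  28.3]
jar_mid 0.9 [309.1 200.4  26.7  30.4]
amber_mid 0.68 [256.6 162.5  21.9  35.8]
pen 0.62 [265.9 279.5  58.7  18.7]
pen 0.55 [185.8 198.9  28.7  26.1]
0.0187
```

Run:
```python
import cv2
a=cv2.imread("pics/top0.png")[130:320,130:390]; cv2.imwrite("pics/topc.png",cv2.resize(a,None,fx=3,fy=3,interpolation=cv2.INTER_CUBIC))
```

```text
(no output)
```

View pics/topc.png

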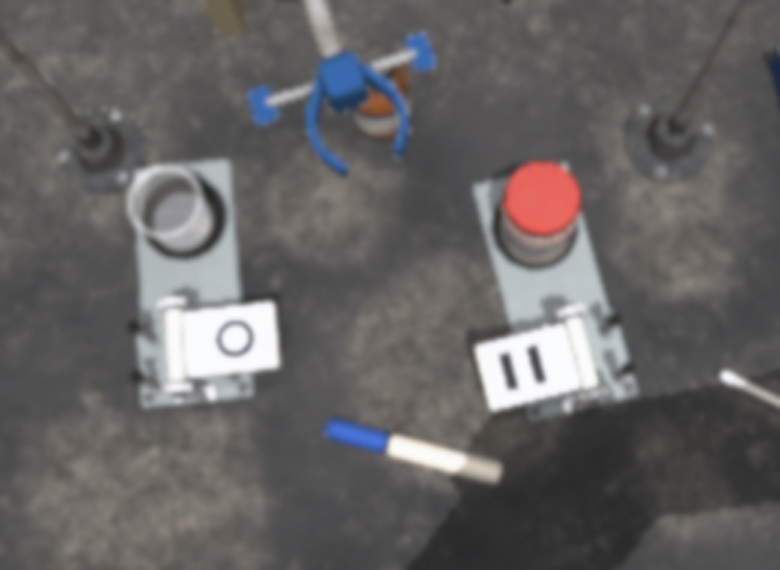

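View pics/scene0.png

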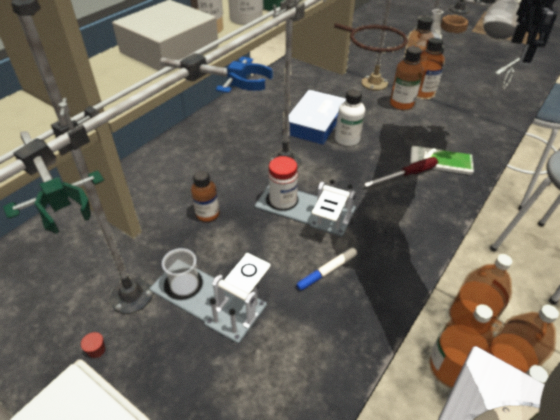

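The top view shows the beaker's flag lying right with its ring up (crop 182–281, 300–378) and the jar's flag lying left with its bars up (477–590, 322–410). The pen lies at about (415,450). Next I'll fit the stand poses from the plate and flag corners.

```bash
cat > h.py <<'E'
import numpy as np,cv2
from scipy.optimize import least_squares
from scipy.spatial.transform import Rotation as R
def proj(c,P):
    T=c["camera_from_world"]; q=np.asarray(P)@T[:3,:3].T+T[:3,3]; q=q*[1,-1,-1]
    K=np.array([[c["fx"],0,c["cx"]],[0,c["fy"],c["cy"]],[0,0,1]])
    return cv2.projectPoints(q.reshape(-1,1,3),np.zeros(3),np.zeros(3),K,c["D"])[0][:,0]
def ray(c,px,z):
    f=lambda p: (proj(c,[[p[0],p[1],z]])[0]-px)
    return least_squares(f,[0.6,-0.2]).x
def place(s,L):
    x,y,a=s; L=np.asarray(L); return np.c_[x+L[:,0]*np.cos(a)-L[:,1]*np.sin(a),y+L[:,0]*np.sin(a)+L[:,1]*np.cos(a),L[:,2]]
E
python3 - <<'E'
from h import *
from bench import ctrl
c=ctrl.camera_info("top")
mm=.001
data={"beaker":([(155,-43,8),(-34,43,8),(-34,-43,8),(23,-72,72),(-23,-72,72)],[(229,160),(140,407),(253,400),(275,300),(281,370)]),
"jar":([(155,43,8),(155,-43,8),(-34,-43,8),(23,72,72),(-23,72,72)],[(475,185),(569,163),(636,396),(476,347),(490,411)])}
cs=ctrl.camera_info("scene")
for n,(L,px) in data.items():
    L=np.array(L)*mm; px=np.array(px)/3+130
    r=least_squares(lambda s:(proj(c,place(s,L))-px).ravel(),[.55,-.2,0])
    print(n,r.x.round(4),r.fun.round(1)); 
    sg=-1 if n=="beaker" else 1
    print("edge",place(r.x,[[.0,sg*.068,.07]]).round(4), "scene px",proj(cs,place(r.x,[[.023,sg*.072,.072],[-.023,sg*.072,.072],[-.034,-.043,.008]])).round(0).tolist())
for n,px,z in [("pen",(326/3+130,430/3+130),.008),("pen",(502/3+130,470/3+130),.008)]: print(n,ray(c,px,z))
s=ctrl.read_state(); print(R.from_rotvec(s["tool_rot"]).as_matrix().round(3))
E
```

```text
beaker [0.4852 0.0221 0.1061] [ 1.  -0.6  0.3  1.4  0.3 -1.  -0.8  1.1 -0.7 -0.9]
edge [[ 0.4924 -0.0455  0.07  ]] scene px [[247.0, 253.0], [271.0, 264.0], [267.0, 302.0]]
jar [ 0.474  -0.2642  0.2102] [-2.2  0.4  2.  -0.4  1.   0.2 -0.7 -0.1 -0.1 -0.1]
edge [[ 0.4598 -0.1977  0.07  ]] scene px [[311.0, 212.0], [336.0, 220.0], [356.0, 206.0]]
pen [ 0.43038433 -0.0784193 ]
pen [ 0.39805555 -0.20870703]
[[ 0.904  0.429 -0.   ]
 [ 0.429 -0.904 -0.   ]
 [-0.     0.    -1.   ]]
```

```bash
cat >> h.py <<'E'
S={"beaker":(.4852,.0221,.1061),"jar":(.474,-.2642,.2102)}
def ori(name,th):  # lean th rad; tip points to the pivot from the pushing side
    a=S[name][2]; sg=1 if name=="beaker" else -1
    ex=np.array([np.cos(a),np.sin(a),0]); ey=np.array([-np.sin(a),np.cos(a),0])
    z=sg*np.sin(th)*ey-np.cos(th)*np.array([0,0,1.]); return np.c_[np.cross(ex,z),ex,z]
def plan(p,M,way,n):
    """rows from pose p,M through way=[(stand or None,xyz,M)] with n rows each"""
    for (s,q,N),k in zip(way,n):
        q=place(S[s],[q])[0] if s else np.array(q)
        d=R.from_matrix(M.T@N).as_rotvec(degrees=True)/k; st=(q-p)/k; D=[];O=[]
        for i in range(k):
            D.append([round(float(v),1) for v in d]); o=M.T@(q-p)/(k-i); o=[round(float(v),3) for v in o]; O.append(o)
            p=p+M@o; M=M@R.from_rotvec(np.round(d,1),degrees=True).as_matrix()
        print(q.round(3),"dr",D[0],"off",O)
    return p,M
def now():
    from bench import ctrl
    s=ctrl.read_state(); return s["tcp_pos"],R.from_rotvec(s["tool_rot"]).as_matrix()
E
python3 - <<'E'
from h import *
M=ori("beaker",np.radians(35))
plan(*now(),[("beaker",(-.004,-.13,.2),M)],[20])
E
```

```text
[ 0.495 -0.108  0.2  ] dr [1.1, 1.5, -3.4] off [[0.02, -0.021, 0.002], [0.021, -0.02, 0.002], [0.022, -0.018, 0.003], [0.023, -0.017, 0.004], [0.024, -0.015, 0.005], [0.025, -0.014, 0.006], [0.025, -0.012, 0.007], [0.026, -0.01, 0.008], [0.026, -0.009, 0.009], [0.026, -0.007, 0.01], [0.026, -0.005, 0.011], [0.026, -0.003, 0.011], [0.026, -0.002, 0.012], [0.026, 0.0, 0.013], [0.026, 0.002, 0.013], [0.025, 0.004, 0.014], [0.025, 0.006, 0.015], [0.024, 0.007, 0.015], [0.023, 0.009, 0.016], [0.021, 0.01, 0.016]]
```

send_rows(
  dr=[
    [1.1, 1.5, -3.4],
    [1.1, 1.5, -3.4],
    [1.1, 1.5, -3.4],
    [1.1, 1.5, -3.4],
    [1.1, 1.5, -3.4],
  ],
  offset=[
    [0.02, -0.021, 0.002],
    [0.021, -0.02, 0.002],
    [0.022, -0.018, 0.003],
    [0.023, -0.017, 0.004],
    [0.024, -0.015, 0.005],
  ],
  hand=[0, 0, 0, 0, 0],
)

```text
time: 1.4
tcp_pos: [0.3561, -0.5172, 0.2247]
tool_rot: [-2.809, -1.094, -0.162]
force: [-0.1, -1.1, -1.2]
grip_width: 0.142
grasp_force: 0.0
```

send_rows(
  dr=[
    [1.1, 1.5, -3.4],
    [1.1, 1.5, -3.4],
    [1.1, 1.5, -3.4],
    [1.1, 1.5, -3.4],
    [1.1, 1.5, -3.4],
  ],
  offset=[
    [0.025, -0.014, 0.006],
    [0.025, -0.012, 0.007],
    [0.026, -0.01, 0.008],
    [0.026, -0.009, 0.009],
    [0.026, -0.007, 0.01],
  ],
  hand=[0, 0, 0, 0, 0],
)

```text
time: 1.9
tcp_pos: [0.4021, -0.3805, 0.2166]
tool_rot: [-2.5, -1.438, -0.307]
force: [0.9, -0.8, -0.2]
grip_width: 0.002
grasp_force: 0.0
```

send_rows(
  dr=[
    [1.1, 1.5, -3.4],
    [1.1, 1.5, -3.4],
    [1.1, 1.5, -3.4],
    [1.1, 1.5, -3.4],
    [1.1, 1.5, -3.4],
  ],
  offset=[
    [0.026, -0.005, 0.011],
    [0.026, -0.003, 0.011],
    [0.026, -0.002, 0.012],
    [0.026, 0, 0.013],
    [0.026, 0.002, 0.013],
  ],
  hand=[0, 0, 0, 0, 0],
)

```text
time: 2.4
tcp_pos: [0.4481, -0.2445, 0.2083]
tool_rot: [-2.148, -1.723, -0.435]
force: [-0.4, -0.7, 0.4]
grip_width: -0.001
grasp_force: 0.0
```

send_rows(
  dr=[
    [1.1, 1.5, -3.4],
    [1.1, 1.5, -3.4],
    [1.1, 1.5, -3.4],
    [1.1, 1.5, -3.4],
    [1.1, 1.5, -3.4],
  ],
  offset=[
    [0.025, 0.004, 0.014],
    [0.025, 0.006, 0.015],
    [0.024, 0.007, 0.015],
    [0.023, 0.009, 0.016],
    [0.021, 0.01, 0.016],
  ],
  hand=[0, 0, 0, 0, 0],
)

```text
time: 2.9
tcp_pos: [0.4951, -0.1068, 0.1995]
tool_rot: [-1.761, -1.951, -0.545]
force: [0.1, -0.2, -0.1]
grip_width: -0.003
grasp_force: 0.0
```

Run:
```python
from h import *
from bench import ctrl
p,M=now(); print(p.round(4),M.round(2),ctrl.read_state()["time"])
T=ori("beaker",np.radians(35)); print(T.round(2))
p,M=plan(p,M,[("beaker",(-.004,-.11,.11),T),("beaker",(-.004,-.105,.043),T),("beaker",(-.004,-.080,.043),T)],[5,5,5])
c=ctrl.camera_info("wrist"); im=ctrl.grab_frame("wrist"); cv2.imwrite("pics/w1.png",im[:,:,::-1])
px=proj(c,place(S["beaker"],np.array([(23,-72,72),(-23,-72,72),(-34,-43,8),(155,-43,8)])*.001)); print(px.round())
```

```text
[ 0.4951 -0.1068  0.1995] [[-0.08  0.99 -0.07]
 [ 0.82  0.1   0.57]
 [ 0.57 -0.01 -0.82]] 2.9
[[-0.09  0.99 -0.06]
 [ 0.81  0.11  0.57]
 [ 0.57  0.   -0.82]]
[ 0.493 -0.088  0.11 ] dr [-0.1, -0.0, -0.1] off [[-0.007, 0.0, 0.017], [-0.007, 0.0, 0.017], [-0.007, 0.0, 0.017], [-0.007, 0.0, 0.017], [-0.008, 0.0, 0.016]]
[ 0.492 -0.083  0.043] dr [0.0, -0.0, 0.0] off [[-0.007, 0.0, 0.012], [-0.007, 0.0, 0.012], [-0.007, 0.0, 0.011], [-0.006, 0.0, 0.012], [-0.007, 0.0, 0.011]]
[ 0.49  -0.058  0.043] dr [0.0, -0.0, 0.0] off [[0.004, 0.0, 0.003], [0.004, 0.0, 0.003], [0.004, 0.0, 0.003], [0.004, 0.0, 0.003], [0.004, 0.0, 0.002]]
[[311. 231.]
 [256. 231.]
 [250. 221.]
 [433. 220.]]
```

View pics/w1.png

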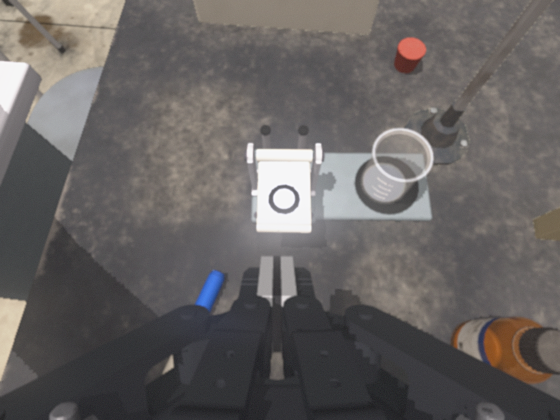

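The wrist view shows the flag's free edge at (256–311, 231), which agrees with the fit to a pixel. The shut fingertips sit in line with it at (277,260).

send_rows(
  dr=[
    [0, 0, -0.1],
    [0, 0, -0.1],
    [0, 0, -0.1],
    [0, 0, -0.1],
    [0, 0, -0.1],
  ],
  offset=[
    [-0.007, 0, 0.017],
    [-0.007, 0, 0.017],
    [-0.007, 0, 0.017],
    [-0.007, 0, 0.017],
    [-0.008, 0, 0.016],
  ],
  hand=[0, 0, 0, 0, 0],
)

```text
time: 3.45
tcp_pos: [0.492, -0.0889, 0.1092]
tool_rot: [-1.756, -1.958, -0.547]
force: [-0.8, 0.9, 0.3]
grip_width: -0.004
grasp_force: 0.0
```

send_rows(
  dr=[
    [0, 0, 0],
    [0, 0, 0],
    [0, 0, 0],
    [0, 0, 0],
    [0, 0, 0],
  ],
  offset=[
    [-0.007, 0, 0.012],
    [-0.007, 0, 0.012],
    [-0.007, 0, 0.011],
    [-0.006, 0, 0.012],
    [-0.007, 0, 0.011],
  ],
  hand=[0, 0, 0, 0, 0],
)

```text
time: 3.95
tcp_pos: [0.4909, -0.0839, 0.0421]
tool_rot: [-1.757, -1.957, -0.547]
force: [0.5, 0.7, -0.6]
grip_width: 0.001
grasp_force: 0.0
```

```bash
cat >> h.py <<'E'
def arc(name,th,phis,s=.022,t=.011,x=-.004,ext=0):
    sg=1 if name=="beaker" else -1; u=np.array([-np.sin(th),np.cos(th)]); n=np.array([np.cos(th),np.sin(th)]); W=[]
    for f in np.radians(phis):
        e=np.array([-np.cos(f),np.sin(f)])
        if f<np.pi/2-th: q=np.array([0,.07])+.068*e-s*u-(t+.004)*n
        else: q=np.array([0,.07])+(.068-s)*e-.0025*np.array([np.sin(f),np.cos(f)])-t*n
        W.append((name,(x,sg*q[0],q[1]),ori(name,th)))
    return W
E
python3 - <<'E'
from h import *
th=np.radians(35); T=ori("beaker",th)
W=[("beaker",(-.004,-.080,.043),T)]+arc("beaker",th,[0,25,50,70,90,110,130,140])
plan(*now(),W,[5,5,5,5,5,5,5,5,5])
E
```

```text
[ 0.49  -0.058  0.043] dr [-0.1, 0.0, -0.0] off [[0.004, 0.0, 0.003], [0.004, 0.0, 0.003], [0.005, 0.001, 0.003], [0.004, 0.0, 0.003], [0.005, 0.001, 0.002]]
[ 0.488 -0.046  0.043] dr [0.0, 0.0, -0.0] off [[0.002, -0.0, 0.001], [0.002, -0.0, 0.001], [0.002, -0.0, 0.002], [0.002, -0.0, 0.001], [0.002, -0.0, 0.002]]
[ 0.488 -0.039  0.072] dr [0.0, 0.0, -0.0] off [[0.004, -0.0, -0.004], [0.004, -0.0, -0.004], [0.005, -0.0, -0.004], [0.004, -0.0, -0.004], [0.005, -0.0, -0.004]]
[ 0.486 -0.021  0.095] dr [0.0, 0.0, -0.0] off [[0.006, -0.0, -0.002], [0.005, -0.0, -0.002], [0.006, -0.0, -0.002], [0.005, -0.0, -0.001], [0.006, -0.0, -0.002]]
[ 0.484 -0.005  0.106] dr [0.0, 0.0, -0.0] off [[0.004, -0.0, 0.0], [0.004, -0.0, 0.0], [0.004, -0.0, 0.0], [0.004, -0.0, 0.0], [0.003, -0.0, 0.001]]
[0.482 0.01  0.11 ] dr [0.0, 0.0, -0.0] off [[0.003, -0.0, 0.001], [0.003, -0.0, 0.001], [0.003, -0.0, 0.001], [0.003, -0.0, 0.001], [0.003, -0.0, 0.002]]
[0.481 0.026 0.108] dr [0.0, 0.0, -0.0] off [[0.002, -0.0, 0.002], [0.003, -0.0, 0.002], [0.002, -0.0, 0.002], [0.003, -0.0, 0.002], [0.002, -0.0, 0.002]]
[0.479 0.04  0.101] dr [0.0, 0.0, -0.0] off [[0.002, -0.0, 0.003], [0.001, -0.0, 0.003], [0.002, -0.0, 0.003], [0.001, -0.0, 0.003], [0.002, -0.0, 0.003]]
[0.479 0.046 0.095] dr [0.0, 0.0, -0.0] off [[0.0, -0.0, 0.001], [0.0, -0.0, 0.002], [0.0, -0.0, 0.001], [0.001, -0.0, 0.002], [0.0, -0.0, 0.001]]
```

send_rows(
  dr=[
    [0, 0, 0],
    [0, 0, 0],
    [0, 0, 0],
    [0, 0, 0],
    [0, 0, 0],
  ],
  offset=[
    [0.004, 0, 0.003],
    [0.004, 0, 0.003],
    [0.005, 0.001, 0.003],
    [0.004, 0, 0.003],
    [0.005, 0, 0.002],
  ],
  hand=[0, 0, 0, 0, 0],
)

```text
time: 4.45
tcp_pos: [0.4891, -0.0575, 0.0445]
tool_rot: [-1.757, -1.958, -0.547]
force: [-0.1, 0.9, -0.3]
grip_width: 0.0
grasp_force: 0.0
```

send_rows(
  dr=[
    [0, 0, 0],
    [0, 0, 0],
    [0, 0, 0],
    [0, 0, 0],
    [0, 0, 0],
  ],
  offset=[
    [0.002, 0, 0.001],
    [0.002, 0, 0.001],
    [0.002, 0, 0.002],
    [0.002, 0, 0.001],
    [0.002, 0, 0.002],
  ],
  hand=[0, 0, 0, 0, 0],
)

```text
time: 4.95
tcp_pos: [0.4878, -0.0461, 0.044]
tool_rot: [-1.758, -1.957, -0.547]
force: [0.3, -8.4, 0.7]
grip_width: 0.002
grasp_force: 4.0
```

send_rows(
  dr=[
    [0, 0, 0],
    [0, 0, 0],
    [0, 0, 0],
    [0, 0, 0],
    [0, 0, 0],
  ],
  offset=[
    [0.004, 0, -0.004],
    [0.004, 0, -0.004],
    [0.005, 0, -0.004],
    [0.004, 0, -0.004],
    [0.005, 0, -0.004],
  ],
  hand=[0, 0, 0, 0, 0],
)

```text
time: 5.45
tcp_pos: [0.4869, -0.0389, 0.0737]
tool_rot: [-1.756, -1.957, -0.547]
force: [0.4, 0.2, -0.3]
grip_width: 0.0
grasp_force: 0.1
```

Run:
```python
from bench import ctrl
import cv2,numpy as np
a=ctrl.grab_frame("wrist"); b=ctrl.grab_frame("scene")[190:350,130:360]
b=cv2.resize(b,(400,278),interpolation=cv2.INTER_CUBIC)
o=np.zeros((278,770,3),np.uint8); o[:,:370]=cv2.resize(a,(370,278)); o[:,370:]=b
cv2.imwrite("pics/m2.png",o[:,:,::-1])
```

```text
(no output)
```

View pics/m2.png

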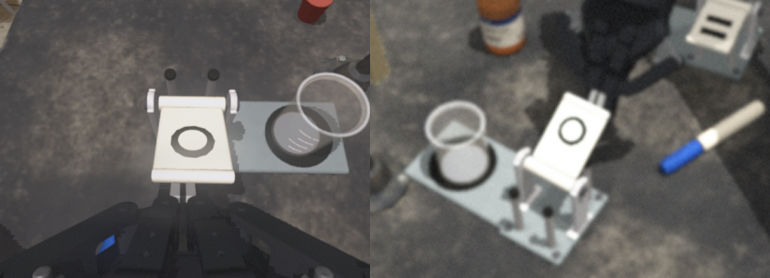

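The flag is rising on the fingertips, with its edge at about (193,175) left and (570,105) right, and the contact force is small. I'll continue along the arc.

send_rows(
  dr=[
    [0, 0, 0],
    [0, 0, 0],
    [0, 0, 0],
    [0, 0, 0],
    [0, 0, 0],
  ],
  offset=[
    [0.006, 0, -0.002],
    [0.005, 0, -0.002],
    [0.006, 0, -0.002],
    [0.005, 0, -0.001],
    [0.006, 0, -0.002],
  ],
  hand=[0, 0, 0, 0, 0],
)

```text
time: 6.05
tcp_pos: [0.4852, -0.0212, 0.0969]
tool_rot: [-1.756, -1.957, -0.547]
force: [-0.4, -0.0, -0.4]
grip_width: 0.002
grasp_force: 0.1
```

send_rows(
  dr=[
    [0, 0, 0],
    [0, 0, 0],
    [0, 0, 0],
    [0, 0, 0],
    [0, 0, 0],
  ],
  offset=[
    [0.004, 0, 0],
    [0.004, 0, 0],
    [0.004, 0, 0],
    [0.004, 0, 0],
    [0.003, 0, 0.001],
  ],
  hand=[0, 0, 0, 0, 0],
)

```text
time: 6.55
tcp_pos: [0.4836, -0.0053, 0.1068]
tool_rot: [-1.757, -1.957, -0.547]
force: [0.2, -1.0, 0.4]
grip_width: 0.001
grasp_force: 0.1
```

send_rows(
  dr=[
    [0, 0, 0],
    [0, 0, 0],
    [0, 0, 0],
    [0, 0, 0],
    [0, 0, 0],
  ],
  offset=[
    [0.003, 0, 0.001],
    [0.003, 0, 0.001],
    [0.003, 0, 0.001],
    [0.003, 0, 0.001],
    [0.003, 0, 0.002],
  ],
  hand=[0, 0, 0, 0, 0],
)

```text
time: 7.05
tcp_pos: [0.4819, 0.0103, 0.1104]
tool_rot: [-1.757, -1.957, -0.547]
force: [0.6, 0.1, 0.5]
grip_width: 0.003
grasp_force: 0.1
```

send_rows(
  dr=[
    [0, 0, 0],
    [0, 0, 0],
    [0, 0, 0],
    [0, 0, 0],
    [0, 0, 0],
  ],
  offset=[
    [0.002, 0, 0.002],
    [0.003, 0, 0.002],
    [0.002, 0, 0.002],
    [0.003, 0, 0.002],
    [0.002, 0, 0.002],
  ],
  hand=[0, 0, 0, 0, 0],
)

```text
time: 7.55
tcp_pos: [0.4802, 0.0259, 0.109]
tool_rot: [-1.757, -1.957, -0.547]
force: [0.6, -1.0, -0.2]
grip_width: -0.002
grasp_force: 0.0
```

send_rows(
  dr=[
    [0, 0, 0],
    [0, 0, 0],
    [0, 0, 0],
    [0, 0, 0],
    [0, 0, 0],
  ],
  offset=[
    [0.002, 0, 0.003],
    [0.001, 0, 0.003],
    [0.002, 0, 0.003],
    [0.001, 0, 0.003],
    [0.002, 0, 0.003],
  ],
  hand=[0, 0, 0, 0, 0],
)

```text
time: 8.05
tcp_pos: [0.4784, 0.0408, 0.1011]
tool_rot: [-1.757, -1.957, -0.547]
force: [-0.0, -0.2, -1.3]
grip_width: 0.002
grasp_force: 0.0
```

Run:
```python
from bench import ctrl
import cv2,numpy as np
from h import *
a=ctrl.grab_frame("wrist"); b=ctrl.grab_frame("scene")[190:350,130:360]
b=cv2.resize(b,(400,278),interpolation=cv2.INTER_CUBIC)
o=np.zeros((278,770,3),np.uint8); o[:,:370]=cv2.resize(a,(370,278)); o[:,370:]=b
cv2.imwrite("pics/m3.png",o[:,:,::-1])
p,M=now()
T=ori("beaker",np.radians(35)); J=ori("jar",np.radians(35))
print(p); q=place(S["beaker"],[(-.004,-.08,.21)])[0]
# retreat up, then over the jar's left side with lean reversed, then down
plan(p,M,[(None,p+[0,-.03,.08],T),(None,(.45,-.10,.30),T),("jar",(-.004,.12,.23),J),("jar",(-.004,.11,.11),J),("jar",(-.004,.105,.043),J)],[5,5,10,5,5])
```

```text
[0.47821948 0.04112527 0.10116171]
[0.478 0.011 0.181] dr [-0.1, 0.0, -0.0] off [[0.004, -0.001, -0.017], [0.004, -0.001, -0.016], [0.004, -0.001, -0.017], [0.005, -0.0, -0.016], [0.004, -0.001, -0.017]]
[ 0.45 -0.1   0.3 ] dr [0.0, 0.0, -0.0] off [[-0.004, -0.008, -0.032], [-0.004, -0.008, -0.032], [-0.004, -0.008, -0.032], [-0.004, -0.008, -0.031], [-0.004, -0.007, -0.032]]
[ 0.445 -0.148  0.23 ] dr [0.0, -7.0, -0.6] off [[-0.008, -0.001, 0.003], [-0.007, -0.001, 0.004], [-0.007, -0.001, 0.005], [-0.006, -0.001, 0.006], [-0.005, -0.001, 0.006], [-0.005, -0.002, 0.007], [-0.004, -0.001, 0.007], [-0.003, -0.002, 0.008], [-0.001, -0.001, 0.008], [-0.001, -0.002, 0.009]]
[ 0.447 -0.157  0.11 ] dr [-0.0, 0.0, -0.1] off [[0.012, 0.0, 0.021], [0.012, 0.0, 0.021], [0.012, 0.0, 0.021], [0.013, 0.0, 0.02], [0.012, 0.0, 0.021]]
[ 0.448 -0.162  0.043] dr [-0.0, 0.0, 0.0] off [[0.007, 0.0, 0.011], [0.007, 0.0, 0.012], [0.007, 0.0, 0.011], [0.007, 0.0, 0.012], [0.006, 0.001, 0.011]]
```

View pics/m3.png

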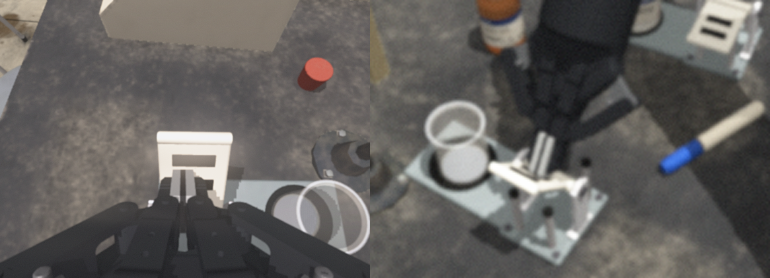

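Two bars are showing and the flag is well past upright, at (190,160) left and (530,180) right. I'll retreat, then swing the lean over above the gap.

send_rows(
  dr=[
    [0, 0, 0],
    [0, 0, 0],
    [0, 0, 0],
    [0, 0, 0],
    [0, 0, 0],
  ],
  offset=[
    [0.004, -0.001, -0.017],
    [0.004, -0.001, -0.016],
    [0.004, -0.001, -0.017],
    [0.005, 0, -0.016],
    [0.004, -0.001, -0.017],
  ],
  hand=[0, 0, 0, 0, 0],
)

```text
time: 8.65
tcp_pos: [0.4783, 0.0099, 0.182]
tool_rot: [-1.757, -1.957, -0.547]
force: [0.5, 0.3, 0.5]
grip_width: 0.001
grasp_force: 0.0
```

send_rows(
  dr=[
    [0, 0, 0],
    [0, 0, 0],
    [0, 0, 0],
    [0, 0, 0],
    [0, 0, 0],
  ],
  offset=[
    [-0.004, -0.008, -0.032],
    [-0.004, -0.008, -0.032],
    [-0.004, -0.008, -0.032],
    [-0.004, -0.008, -0.031],
    [-0.004, -0.007, -0.032],
  ],
  hand=[0, 0, 0, 0, 0],
)

```text
time: 9.15
tcp_pos: [0.4514, -0.1019, 0.3014]
tool_rot: [-1.757, -1.957, -0.546]
force: [-0.0, 0.3, -0.3]
grip_width: -0.001
grasp_force: 0.0
```

send_rows(
  dr=[
    [0, -7, -0.6],
    [0, -7, -0.6],
    [0, -7, -0.6],
    [0, -7, -0.6],
    [0, -7, -0.6],
  ],
  offset=[
    [-0.008, -0.001, 0.003],
    [-0.007, -0.001, 0.004],
    [-0.007, -0.001, 0.005],
    [-0.006, -0.001, 0.006],
    [-0.005, -0.001, 0.006],
  ],
  hand=[0, 0, 0, 0, 0],
)

```text
time: 9.65
tcp_pos: [0.4503, -0.1244, 0.2661]
tool_rot: [2.03, 2.382, 0.008]
force: [0.6, -0.6, -0.8]
grip_width: -0.004
grasp_force: 0.0
```

send_rows(
  dr=[
    [0, -7, -0.6],
    [0, -7, -0.6],
    [0, -7, -0.6],
    [0, -7, -0.6],
    [0, -7, -0.6],
  ],
  offset=[
    [-0.005, -0.002, 0.007],
    [-0.004, -0.001, 0.007],
    [-0.003, -0.002, 0.008],
    [-0.001, -0.001, 0.008],
    [-0.001, -0.002, 0.009],
  ],
  hand=[0, 0, 0, 0, 0],
)

```text
time: 10.15
tcp_pos: [0.4475, -0.1482, 0.2313]
tool_rot: [1.644, 2.032, -0.526]
force: [0.5, 0.0, -1.3]
grip_width: 0.0
grasp_force: 0.0
```

Run:
```python
from bench import ctrl
import cv2,numpy as np
from h import *
p,M=now(); c=ctrl.camera_info("wrist")
a=ctrl.grab_frame("wrist"); b=ctrl.grab_frame("scene")[170:350,130:360]
for v in proj(c,place(S["jar"],np.array([(23,72,72),(-23,72,72)])*.001)): print(v); a=cv2.circle(a.copy(),tuple(int(i) for i in v),3,(255,0,0),-1)
b=cv2.resize(b,(400,313),interpolation=cv2.INTER_CUBIC)
o=np.zeros((313,817,3),np.uint8)[:,:800]; o[:,:400]=cv2.resize(a,(400,313)); o[:,400:]=b
cv2.imwrite("pics/m4.png",o[:,:,::-1])
th=np.radians(35);J=ori("jar",th); print(p,np.degrees(R.from_matrix(M.T@J).as_rotvec()))
W=[("jar",(-.004,.11,.11),J),("jar",(-.004,.105,.043),J),("jar",(-.004,.080,.043),J)]
plan(p,M,W,[5,5,5])
```

```text
[308.23098371 132.42553201]
[252.7023652  132.41566339]
[ 0.44745312 -0.14823384  0.23131317] [-0.10365945  0.35517394  0.0638577 ]
[ 0.447 -0.157  0.11 ] dr [-0.0, 0.1, 0.0] off [[0.013, -0.0, 0.021], [0.012, -0.0, 0.021], [0.013, -0.001, 0.021], [0.012, -0.0, 0.021], [0.013, -0.001, 0.02]]
[ 0.448 -0.162  0.043] dr [-0.0, -0.0, 0.0] off [[0.007, 0.0, 0.012], [0.007, 0.0, 0.012], [0.007, 0.0, 0.011], [0.006, 0.0, 0.012], [0.007, 0.0, 0.011]]
[ 0.453 -0.187  0.043] dr [-0.0, -0.0, 0.0] off [[-0.004, 0.0, 0.003], [-0.004, 0.0, 0.003], [-0.004, 0.0, 0.003], [-0.004, 0.0, 0.003], [-0.005, 0.0, 0.002]]
```

View pics/m4.png

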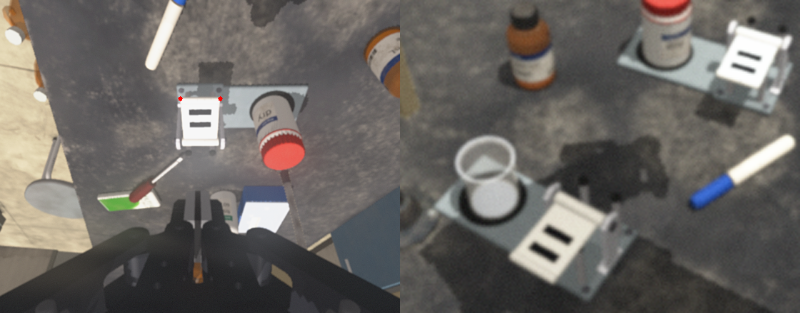

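The beaker's flag now lies left with its bars up (right half, about 545,245). The red dots sit on the jar flag's free edge (180–220, 99). The wrist camera is now on the tool's lower side, so I'll check its clearance before descending.

Run:
```python
from bench import ctrl
from h import *
p,M=now(); T=np.linalg.inv(ctrl.camera_info("wrist")["camera_from_world"])
print((M.T@(T[:3,3]-p)).round(3), (M.T@T[:3,:3]).round(2))
print(ctrl.read_state()["joints"].round(2))
for f in (0,25,50): 
  q=place(S["jar"],[arc("jar",np.radians(35),[f])[0][1]])[0]; print(q, q+ori("jar",np.radians(35))@(M.T@(T[:3,3]-p)))
```

```text
[ 0.071 -0.001 -0.142] [[-0.    0.96  0.27]
 [ 1.    0.   -0.  ]
 [-0.    0.27 -0.96]]
[ 0.02  0.35 -0.32  2.34  1.05  0.87 -0.94]
[ 0.45596862 -0.19885546  0.04337501] [ 0.42560699 -0.0627823   0.11941697]
[ 0.45729798 -0.2050863   0.07211305] [ 0.42693635 -0.06901314  0.14815501]
[ 0.46103695 -0.22261125  0.09546603] [ 0.43067532 -0.08653809  0.17150799]
```

Camera clearance is fine, at least 0.09 m above the pen and the plate.

send_rows(
  dr=[
    [0, 0.1, 0],
    [0, 0.1, 0],
    [0, 0.1, 0],
    [0, 0, 0],
    [0, 0, 0],
  ],
  offset=[
    [0.013, 0, 0.021],
    [0.012, 0, 0.021],
    [0.013, -0.001, 0.021],
    [0.012, 0, 0.021],
    [0.013, -0.001, 0.02],
  ],
  hand=[0, 0, 0, 0, 0],
)

```text
time: 10.75
tcp_pos: [0.4455, -0.1578, 0.1086]
tool_rot: [1.656, 2.041, -0.524]
force: [-0.0, -0.5, 0.5]
grip_width: -0.003
grasp_force: 0.0
```

send_rows(
  dr=[
    [0, 0, 0],
    [0, 0, 0],
    [0, 0, 0],
    [0, 0, 0],
    [0, 0, 0],
  ],
  offset=[
    [0.007, 0, 0.012],
    [0.007, 0, 0.012],
    [0.007, 0, 0.011],
    [0.006, 0, 0.012],
    [0.007, 0, 0.011],
  ],
  hand=[0, 0, 0, 0, 0],
)

```text
time: 11.25
tcp_pos: [0.4461, -0.1632, 0.0419]
tool_rot: [1.655, 2.04, -0.525]
force: [-0.5, -0.4, -0.2]
grip_width: 0.001
grasp_force: 0.0
```

send_rows(
  dr=[
    [0, 0, 0],
    [0, 0, 0],
    [0, 0, 0],
    [0, 0, 0],
    [0, 0, 0],
  ],
  offset=[
    [-0.004, 0, 0.003],
    [-0.004, 0, 0.003],
    [-0.004, 0, 0.003],
    [-0.004, 0, 0.003],
    [-0.005, 0, 0.002],
  ],
  hand=[0, 0, 0, 0, 0],
)

```text
time: 11.75
tcp_pos: [0.4516, -0.1872, 0.043]
tool_rot: [1.652, 2.04, -0.523]
force: [0.5, -0.3, -0.3]
grip_width: -0.003
grasp_force: 0.0
```

Run:
```python
from h import *
p,M=now(); th=np.radians(35); print(p)
W=[("jar",(-.004,.073,.044),ori("jar",th))]+arc("jar",th,[25,50,70,90,110,130])
plan(p,M,W,[5]*7)
```

```text
[ 0.45156693 -0.1871874   0.04304836]
[ 0.455 -0.194  0.044] dr [-0.1, -0.0, 0.0] off [[-0.001, 0.0, 0.001], [-0.001, 0.0, 0.001], [-0.001, 0.001, 0.0], [-0.002, 0.0, 0.001], [-0.001, 0.001, 0.0]]
[ 0.457 -0.205  0.072] dr [0.0, -0.0, 0.0] off [[-0.005, -0.0, -0.003], [-0.005, -0.0, -0.003], [-0.005, -0.0, -0.003], [-0.005, -0.0, -0.004], [-0.006, -0.0, -0.003]]
[ 0.461 -0.223  0.095] dr [0.0, -0.0, 0.0] off [[-0.006, -0.0, -0.002], [-0.005, -0.0, -0.002], [-0.006, -0.0, -0.002], [-0.005, -0.0, -0.002], [-0.006, -0.0, -0.001]]
[ 0.464 -0.239  0.106] dr [0.0, -0.0, 0.0] off [[-0.004, -0.0, 0.0], [-0.004, -0.0, 0.0], [-0.004, -0.0, 0.0], [-0.004, -0.0, 0.0], [-0.003, -0.0, 0.0]]
[ 0.468 -0.254  0.11 ] dr [0.0, -0.0, 0.0] off [[-0.003, -0.0, 0.001], [-0.003, -0.0, 0.001], [-0.003, -0.0, 0.001], [-0.003, -0.0, 0.002], [-0.003, -0.0, 0.001]]
[ 0.471 -0.269  0.108] dr [0.0, -0.0, 0.0] off [[-0.002, -0.0, 0.002], [-0.003, -0.0, 0.002], [-0.002, -0.0, 0.002], [-0.003, -0.0, 0.002], [-0.002, -0.0, 0.003]]
[ 0.474 -0.283  0.101] dr [0.0, -0.0, 0.0] off [[-0.002, -0.0, 0.003], [-0.001, -0.0, 0.003], [-0.002, -0.0, 0.003], [-0.001, -0.0, 0.003], [-0.002, -0.0, 0.002]]
```

send_rows(
  dr=[
    [0, 0, 0],
    [0, 0, 0],
    [0, 0, 0],
    [0, 0, 0],
    [0, 0, 0],
  ],
  offset=[
    [-0.001, 0, 0.001],
    [-0.001, 0, 0.001],
    [-0.001, 0.001, 0],
    [-0.002, 0, 0.001],
    [-0.001, 0.001, 0],
  ],
  hand=[0, 0, 0, 0, 0],
)

```text
time: 12.25
tcp_pos: [0.4547, -0.1927, 0.0435]
tool_rot: [1.651, 2.041, -0.524]
force: [0.1, -0.1, 1.0]
grip_width: 0.003
grasp_force: 0.0
```

send_rows(
  dr=[
    [0, 0, 0],
    [0, 0, 0],
    [0, 0, 0],
    [0, 0, 0],
    [0, 0, 0],
  ],
  offset=[
    [-0.005, 0, -0.003],
    [-0.005, 0, -0.003],
    [-0.005, 0, -0.003],
    [-0.005, 0, -0.004],
    [-0.006, 0, -0.003],
  ],
  hand=[0, 0, 0, 0, 0],
)

```text
time: 12.75
tcp_pos: [0.4575, -0.2048, 0.0722]
tool_rot: [1.651, 2.041, -0.524]
force: [-0.5, 0.0, 0.2]
grip_width: -0.001
grasp_force: 0.3
```

send_rows(
  dr=[
    [0, 0, 0],
    [0, 0, 0],
    [0, 0, 0],
    [0, 0, 0],
    [0, 0, 0],
  ],
  offset=[
    [-0.006, 0, -0.002],
    [-0.005, 0, -0.002],
    [-0.006, 0, -0.002],
    [-0.005, 0, -0.002],
    [-0.006, 0, -0.001],
  ],
  hand=[0, 0, 0, 0, 0],
)

```text
time: 13.25
tcp_pos: [0.4612, -0.2224, 0.0952]
tool_rot: [1.652, 2.041, -0.524]
force: [-0.2, 0.1, 0.0]
grip_width: -0.0
grasp_force: 0.1
```

Run:
```python
from bench import ctrl
import cv2,numpy as np
a=ctrl.grab_frame("top"); b=ctrl.grab_frame("scene")[150:310,200:430]
a=cv2.resize(a[150:310,170:400],(400,278),interpolation=cv2.INTER_CUBIC)
b=cv2.resize(b,(400,278),interpolation=cv2.INTER_CUBIC)
cv2.imwrite("pics/m5.png",np.hstack([a,b])[:,:,::-1]); print(ctrl.read_state()["tcp_pos"])
```

```text
[ 0.46132858 -0.22283682  0.09547078]
```

View pics/m5.png

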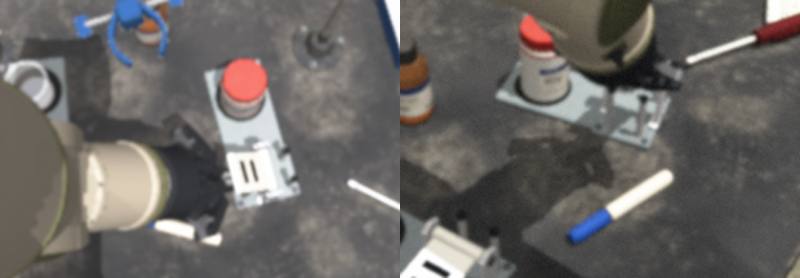

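The jar's flag is lifted on the fingertip, with its bars at (250,172) in the top view and its free edge at (228,175). The pen and jar haven't moved. Continuing.

send_rows(
  dr=[
    [0, 0, 0],
    [0, 0, 0],
    [0, 0, 0],
    [0, 0, 0],
    [0, 0, 0],
  ],
  offset=[
    [-0.004, 0, 0],
    [-0.004, 0, 0],
    [-0.004, 0, 0],
    [-0.004, 0, 0],
    [-0.003, 0, 0],
  ],
  hand=[0, 0, 0, 0, 0],
)

```text
time: 13.85
tcp_pos: [0.4645, -0.2377, 0.1058]
tool_rot: [1.652, 2.041, -0.524]
force: [0.1, 0.8, -0.7]
grip_width: 0.005
grasp_force: 0.1
```

send_rows(
  dr=[
    [0, 0, 0],
    [0, 0, 0],
    [0, 0, 0],
    [0, 0, 0],
    [0, 0, 0],
  ],
  offset=[
    [-0.003, 0, 0.001],
    [-0.003, 0, 0.001],
    [-0.003, 0, 0.001],
    [-0.003, 0, 0.002],
    [-0.003, 0, 0.001],
  ],
  hand=[0, 0, 0, 0, 0],
)

```text
time: 14.35
tcp_pos: [0.4678, -0.253, 0.1092]
tool_rot: [1.652, 2.041, -0.524]
force: [0.1, 0.5, -0.4]
grip_width: 0.003
grasp_force: 0.1
```

send_rows(
  dr=[
    [0, 0, 0],
    [0, 0, 0],
    [0, 0, 0],
    [0, 0, 0],
    [0, 0, 0],
  ],
  offset=[
    [-0.002, 0, 0.002],
    [-0.003, 0, 0.002],
    [-0.002, 0, 0.002],
    [-0.003, 0, 0.002],
    [-0.002, 0, 0.003],
  ],
  hand=[0, 0, 0, 0, 0],
)

```text
time: 14.85
tcp_pos: [0.4712, -0.2688, 0.1071]
tool_rot: [1.652, 2.041, -0.524]
force: [-0.1, 0.2, 0.6]
grip_width: -0.001
grasp_force: 0.1
```

send_rows(
  dr=[
    [0, 0, 0],
    [0, 0, 0],
    [0, 0, 0],
    [0, 0, 0],
    [0, 0, 0],
  ],
  offset=[
    [-0.002, 0, 0.003],
    [-0.001, 0, 0.003],
    [-0.002, 0, 0.003],
    [-0.001, 0, 0.003],
    [-0.002, 0, 0.002],
  ],
  hand=[0, 0, 0, 0, 0],
)

```text
time: 15.35
tcp_pos: [0.474, -0.283, 0.0998]
tool_rot: [1.652, 2.041, -0.524]
force: [0.0, 0.3, 0.3]
grip_width: -0.005
grasp_force: 0.0
```

send_rows(
  dr=[
    [0, 0, 0],
    [0, 0, 0],
    [0, 0, 0],
    [0, 0, 0],
    [0, 0, 0],
  ],
  offset=[
    [0, 0, -0.015],
    [0, 0, -0.02],
    [0, 0, -0.03],
    [0, 0, -0.03],
    [0, 0, -0.03],
  ],
  hand=[0, 0, 0, 0, 0],
)

```text
time: 15.85
tcp_pos: [0.4596, -0.2122, 0.2036]
tool_rot: [1.652, 2.041, -0.524]
force: [0.2, 0.1, 0.4]
grip_width: 0.006
grasp_force: 0.0
```

send_rows(
  dr=[
    [0, 0, 0],
    [0, 0, 0],
    [0, 0, 0],
    [0, 0, 0],
    [0, 0, 0],
  ],
  offset=[
    [0, 0, -0.03],
    [0, 0, -0.03],
    [0, 0, -0.02],
    [0, 0, 0],
    [0, 0, 0],
  ],
  hand=[0, 0, 0, 0, 0],
)

```text
time: 16.35
tcp_pos: [0.4509, -0.1685, 0.2686]
tool_rot: [1.651, 2.04, -0.523]
force: [-0.3, -0.1, -0.1]
grip_width: 0.005
grasp_force: 0.0
```

send_rows(
  dr=[
    [0, 0, 0],
    [0, 0, 0],
    [0, 0, 0],
    [0, 0, 0],
    [0, 0, 0],
  ],
  offset=[
    [0, 0, 0],
    [0, 0, 0],
    [0, 0, 0],
    [0, 0, 0],
    [0, 0, 0],
  ],
  hand=[0, 0, 0, 0, 0],
)

```text
time: 16.85
tcp_pos: [0.4509, -0.1683, 0.2683]
tool_rot: [1.652, 2.041, -0.524]
force: [-0.1, 0.2, 0.1]
grip_width: 0.003
grasp_force: 0.0
```

send_rows(
  dr=[
    [0, 0, 0],
    [0, 0, 0],
    [0, 0, 0],
    [0, 0, 0],
    [0, 0, 0],
  ],
  offset=[
    [0, 0, 0],
    [0, 0, 0],
    [0, 0, 0],
    [0, 0, 0],
    [0, 0, 0],
  ],
  hand=[0, 0, 0, 0, 0],
)

```text
time: 17.35
tcp_pos: [0.451, -0.1682, 0.2686]
tool_rot: [1.652, 2.041, -0.524]
force: [0.5, 0.3, -0.6]
grip_width: -0.002
grasp_force: 0.0
```

send_rows(
  dr=[
    [0, 0, 0],
    [0, 0, 0],
    [0, 0, 0],
    [0, 0, 0],
    [0, 0, 0],
  ],
  offset=[
    [0, 0, 0],
    [0, 0, 0],
    [0, 0, 0],
    [0, 0, 0],
    [0, 0, 0],
  ],
  hand=[0, 0, 0, 0, 0],
)

```text
time: 17.85
tcp_pos: [0.451, -0.1682, 0.2686]
tool_rot: [1.652, 2.041, -0.524]
force: [-0.1, 0.4, -0.3]
grip_width: 0.002
grasp_force: 0.0
```

Run:
```python
from bench import ctrl
import cv2,numpy as np
a=ctrl.grab_frame("wrist"); b=ctrl.grab_frame("scene")[150:350,130:430]
a=cv2.resize(a,(400,300)); b=cv2.resize(b,(400,300),interpolation=cv2.INTER_CUBIC)
cv2.imwrite("pics/m6.png",np.hstack([a,b])[:,:,::-1])
```

```text
(no output)
```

View pics/m6.png

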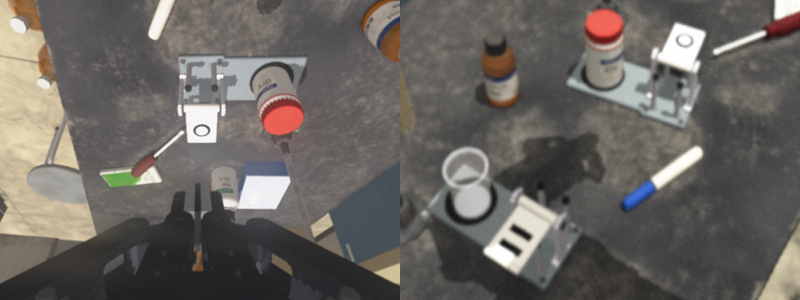

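The jar's flag lies right with its ring up (200,130 left, 685,45 right), the beaker's lies left with its bars up (515,250), and everything else is in place. I'll wait one more second and hand in.

send_rows(
  dr=[
    [0, 0, 0],
    [0, 0, 0],
    [0, 0, 0],
    [0, 0, 0],
    [0, 0, 0],
  ],
  offset=[
    [0, 0, 0],
    [0, 0, 0],
    [0, 0, 0],
    [0, 0, 0],
    [0, 0, 0],
  ],
  hand=[0, 0, 0, 0, 0],
)

```text
time: 18.45
tcp_pos: [0.451, -0.1682, 0.2686]
tool_rot: [1.652, 2.041, -0.524]
force: [0.3, 0.0, 0.1]
grip_width: -0.005
grasp_force: 0.0
```

send_rows(
  dr=[
    [0, 0, 0],
    [0, 0, 0],
    [0, 0, 0],
    [0, 0, 0],
    [0, 0, 0],
  ],
  offset=[
    [0, 0, 0],
    [0, 0, 0],
    [0, 0, 0],
    [0, 0, 0],
    [0, 0, 0],
  ],
  hand=[0, 0, 0, 0, 0],
)

```text
time: 18.95
tcp_pos: [0.4509, -0.1682, 0.2686]
tool_rot: [1.652, 2.041, -0.524]
force: [0.8, 0.0, 0.8]
grip_width: 0.0
grasp_force: 0.0
```

```bash
python3 -c "
from bench import ctrl
print(ctrl.hand_in())"
```

```text
the job is handed in; nothing more can be done
None
```

The job is handed in, though no verdict came back: the last picture shows the beaker's flag down on the left (two bars up) and the jar's down on the right (ring up), flipped in that order, with the beaker, jar, bottle and pen apparently unmoved.

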